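# Stand the toppled glaze test tiles back on their feet

### The arm

A 6-joint arm with a two-finger parallel gripper is mounted at the origin on the work surface. World frame = base frame: x ahead of the robot, y to its left, z up, the work surface at z = 0. Lengths are in m, angles in degrees, forces in N, time in s.
With the tool pointing down it reaches from about 0.3 to 0.75 m from the base axis. Payload 8.5 kg.
Tool frame: the origin (TCP) lies on the mounting face of the last link; the fingertips stand 173 mm ahead of it and the grasp point (between the pads) lies 155 mm ahead of it (env.tips_ahead is the distance from the TCP to the fingertips, in m); x points along the fingers, z is the direction in which the jaws open and shut, and the axes are right-handed (so a half turn about x gives the same grasp; the last joint's range is limited). The gripper opens to 85 mm and grips with 20 to 120 N. Pads are 22 mm wide; open, the fingers measure 114 mm over their backs; the gripper's body (76 mm by 85 mm) begins 54 mm behind the grasp point. The pads swing forward as they close: fully open they stand 13 mm farther back than shut.
Start: joints at [62.091, 21.807, 74.336, -0, 83.858, -12.336], TCP at [0.148, 0.53, 0.405] pointing down, gripper open.
Joint ranges: [-178.18, 178.18], [-50.72, 133.34], [12.68, 142.11], [-81.47, 261.47], [9.98, 163.14], [-165.26, 165.26]. Speed limits (degrees/s): [136.94, 136.94, 180, 180, 180, 180].

### API

Orientations are given as a 3x3 rotation matrix whose columns are the frame's x, y, z axes.
In Python, from rig import env, optics gives the robot as it stands.
- The arm moves only by the shell command python3 -m inch 'ROWS' [FORCE]. ROWS is JSON, a list of rows, each a list of 3 entries, a list of its own where there are three numbers: the closure, from -1 (fully open) to 1 (shut), then the shift along the tool's x, y, z in units of 30 mm (1.0 is 30 mm), then the turn about the tool's x in units of 5 degrees (1.0 is 5 degrees). In form: [[hand, [x, y, z], yaw], ...]. A call has exactly 8 rows; each row shifts and turns the commanded pose from where the row before left it, along the tool's axes as they then stand; what a row does not reach is not made up. A row lasts 1/12 s, in which the tool goes at most 41.7 mm and 7.16 degrees, less where a joint would pass 70% of its speed; a pose out of reach is approached as far as the arm can. A call is refused whole if a number of a shift passes 1 or a number of a turn 1, either way. A call with a gripper value outside its range is refused whole. The fingers move at their own pace and stop on an object; FORCE is the grip in N (left out, the last holds). Time passes only in rows, so rows that do not move let the fingers close, or fill a call up. It gives the time, the measured TCP pose, the force and the opening at its end, in the units of the state.
- env.observe(): the state, without advancing time (a new reading comes with each control period).
- optics.get_image(name): name is "scene" or "top" or "wrist"; returns the picture (480x640x3 uint8, red, green, blue); there is no depth.
- optics.camera_params(name): a dict with "fx", "fy", "cx", "cy" (pixels), "xyz" and "rotation" of the camera in the world. Camera axes: x right, y down, z forward; pixel columns grow to the right and rows downward; lengths in m; the calibration is good to about 2 mm. A picture is of the moment at which its call begins: read the wrist's pose just before it. camera_params takes no time and is no camera call; for the wrist camera it gives the pose at the moment of the call.
- env.close_job(): hands the job in, once; it reports no verdict.
The state is a dict: "time_s": time; "q": joint angles; "qvel": joint speeds; "joint_efforts": joint torques, N m; "position": TCP position; "tool_rot": TCP orientation; "ft_force": force on the tool from outside, world axes, zero at the start; "wrist_torque": the same for the moment, N m; "grip_width": finger opening in m.
Only numpy, scipy, OpenCV 4.12 (cv2) and the standard library are available. Lean on these libraries where they do the work, as an engineer would, in place of code of your own. Each camera call takes 0.05 s, during which the arm holds its last target.

### The job

The blue and the green glaze test tile on the ware board have toppled. Tip each one back up onto its foot by pushing its raised foot over with a fingertip; the unfired ware is brittle, so push gently and do not pinch, lift or carry it. At the end all five tiles stand upright on the board without touching one another, the toppled two close to where they lay, and the three standing tiles and the glaze jar have been left where they are.

Things in the scene. Friction and masses are not known exactly. Their poses are not given: they have to be found in the camera images.
- ware_board: dark wooden plank lying on the table, 240 (x) x 660 (y) x 20 mm, fixed; origin at the centre of its underside, its top at height 20 mm. The five tiles are set along it about 130 mm apart in any order.
- tile_blue: T-shaped clay test tile, top 45 mm glazed dark blue, toppled. Foot: slab 64 (x) x 60 (y) x 10 mm; a plate 6.5 mm thick, 60 wide (y), rises from the foot's middle to 75 mm. Origin: centre of the foot's underside; z runs from foot to plate top, x is square to the plate. About 120 g (95 to 155). Lies toppled over its +x side, z axis 114 degrees from vertical, on its plate's top edge and its foot's +x edge; origin 33 mm above the board.
- tile_blue_raised (a point): Middle of the foot's free -x edge (upper side; x -32, y 0, z 10 mm in the tile's frame). At the start it sticks up, 58 mm above the board; bare foot shows between 32 and 58 mm, leaning 24 degrees towards the plate side. Push here level, away from the plate's top end: the tile rolls over its lower foot edge, balances after some 55 degrees of turn, then falls onto its foot.
- tile_blue_pivot (a point): Middle of the foot's other long edge (x 32, y 0, z 10 mm in the tile's frame), resting on the board at the start: the edge the tile rolls over. Upright, the foot's centre stands about 42 mm past where it lay in the push direction. A finger left in the notch between foot and plate gets the rising plate on its back and lets it down gently as it moves on.
- tile_green: T-shaped clay test tile, top 45 mm glazed green, toppled. Foot: slab 64 (x) x 60 (y) x 10 mm; a plate 6.5 mm thick, 60 wide (y), rises from the foot's middle to 75 mm. Origin: centre of the foot's underside; z runs from foot to plate top, x is square to the plate. About 120 g (95 to 155). Lies toppled over its +x side, z axis 114 degrees from vertical, on its plate's top edge and its foot's +x edge; origin 33 mm above the board.
- tile_green_raised (a point): Middle of the foot's free -x edge (upper side; x -32, y 0, z 10 mm in the tile's frame). At the start it sticks up, 58 mm above the board; bare foot shows between 32 and 58 mm, leaning 24 degrees towards the plate side. Push here level, away from the plate's top end: the tile rolls over its lower foot edge, balances after some 55 degrees of turn, then falls onto its foot.
- tile_green_pivot (a point): Middle of the foot's other long edge (x 32, y 0, z 10 mm in the tile's frame), resting on the board at the start: the edge the tile rolls over. Upright, the foot's centre stands about 42 mm past where it lay in the push direction. A finger left in the notch between foot and plate gets the rising plate on its back and lets it down gently as it moves on.
- tile_white: T-shaped clay test tile, top 45 mm glazed white, standing. Foot: slab 64 (x) x 60 (y) x 10 mm; a plate 6.5 mm thick, 60 wide (y), rises from the foot's middle to 75 mm. Origin: centre of the foot's underside; z runs from foot to plate top, x is square to the plate. A bystander: leave it.
- tile_ochre: T-shaped clay test tile, top 45 mm glazed ochre yellow, standing. Foot: slab 64 (x) x 60 (y) x 10 mm; a plate 6.5 mm thick, 60 wide (y), rises from the foot's middle to 75 mm. Origin: centre of the foot's underside; z runs from foot to plate top, x is square to the plate. A bystander: leave it.
- tile_brown: T-shaped clay test tile, top 45 mm glazed dark brown, standing. Foot: slab 64 (x) x 60 (y) x 10 mm; a plate 6.5 mm thick, 60 wide (y), rises from the foot's middle to 75 mm. Origin: centre of the foot's underside; z runs from foot to plate top, x is square to the plate. A bystander: leave it.
- glaze_jar: white glaze jar with a yellow screw cap, 68 mm across, 75 mm high, standing on the table off the left (+y) end of the board; origin at the centre of its underside. Bystander.

How it is judged (in metres and radians):
At the end, for the whole second after the job is handed in: Blue and green tile stand on their feet (tilt under 0.08 rad, underside within 4 mm of the board's top, foot centre within 95 mm of its long and 305 mm of its cross centre line), at rest, touching no tile; the other tiles and the jar upright, within 15 mm of where they stood (angle between each of tile_blue, tile_green, tile_white, tile_ochre, tile_brown's own z axis and vertical below 0.08 rad and height (world z) of tile_blue between 0.016 and 0.024 m and x of tile_blue in the frame of ware_board between -0.095 and 0.095 m and y of tile_blue in the frame of ware_board between -0.305 and 0.305 m and linear speed of each of tile_blue, tile_green, tile_white, tile_ochre, tile_brown below 0.02 m/s and angular speed of each of tile_blue, tile_green below 0.2 rad/s and height (world z) of tile_green between 0.016 and 0.024 m and x of tile_green in the frame of ware_board between -0.095 and 0.095 m and y of tile_green in the frame of ware_board between -0.305 and 0.305 m and distance of each of tile_white, tile_ochre, tile_brown, glaze_jar from where it was at the start of the episode below 0.015 m and contact force between tile_blue and tile_green below 0.02 N and contact force between each of tile_blue, tile_green and tile_white below 0.02 N and contact force between each of tile_blue, tile_green and tile_ochre below 0.02 N and contact force between each of tile_blue, tile_green and tile_brown below 0.02 N and angle between glaze_jar's own z axis and vertical below 0.1 rad).
It fails at once if a toppled tile is lifted clear off the ware board instead of being tipped over its foot edge (height (world z) of any of tile_blue, tile_green above 0.075 m).
It fails at once if a toppled tile is carried or shoved more than 12 cm from where it lay (distance of any of tile_blue, tile_green from where it was at the start of the episode above 0.12 m).
It fails at once if a tile is pinched or pressed hard (over 15 N) (contact force between the fingers and tile_blue above 15 N or contact force between the fingers and tile_green above 15 N or contact force between the fingers and tile_white above 15 N or contact force between the fingers and tile_ochre above 15 N or contact force between the fingers and tile_brown above 15 N).
It fails at once if a standing tile is knocked over or shifted by more than 15 mm (distance of any of tile_white, tile_ochre, tile_brown from where it was at the start of the episode above 0.015 m or angle between any of tile_white, tile_ochre, tile_brown's own z axis and vertical above 0.3 rad).
It fails at once if the glaze jar is shifted or knocked over (distance of glaze_jar from where it was at the start of the episode above 0.015 m or angle between glaze_jar's own z axis and vertical above 0.3 rad).
It also fails if it takes over 51 s, if anything falls off the work surface, if the arm or the gripper's body presses on something with over 40 N, if the wrist force passes 120 N, or if a joint passes its speed limit or range.

## Working session

There is one attempt and no reset: what is moved stays moved. The work goes in short steps, Python scripts to look and compute and a shell command to move; the robot and the scene stay as the last step left them, time stands still between calls to the robot, and variables do not carry over. Pictures are saved under pics/ and viewed, and the job is handed in when it is done.

```bash
ls; mkdir -p pics
python3 - <<'E'
from rig import env, optics
import cv2
s=env.observe(); print(s)
for n in ["scene","top","wrist"]:
    p=optics.camera_params(n); print(n,p)
    cv2.imwrite(f"pics/a_{n}.png",optics.get_image(n)[:,:,::-1])
E
```

```text
pics
{'time_s': 0.0, 'q': array([ 6.20907033e+01,  2.18407589e+01,  7.43872419e+01,  1.31671370e-03,
        8.38599773e+01, -1.23355391e+01]), 'qvel': array([ 0.0148647 , -0.00396318,  0.04094803, -0.05191858,  0.02548835,
       -0.03389845]), 'joint_efforts': array([-7.64356118e-04, -4.48461306e+01, -2.31271255e+01, -1.67197850e-04,
        4.85403347e-03, -1.91817941e-05]), 'position': array([0.14763375, 0.52975548, 0.40409911]), 'tool_rot': array([[-7.38921399e-04, -9.63284841e-01,  2.68480480e-01],
       [-1.34621691e-03,  2.68481268e-01,  9.63283965e-01],
       [-9.99998821e-01,  3.50358171e-04, -1.49517690e-03]]), 'ft_force': array([ 0.10453798,  0.16922477, -0.30114336]), 'wrist_torque': array([0.01877745, 0.0194073 , 0.02159711]), 'grip_width': 0.08508167676526983}
scene {'fx': 490.20132350455015, 'fy': 490.20132350455015, 'cx': 326.48933045239255, 'cy': 244.18967026329764, 'xyz': array([ 0.92036213, -0.43327643,  0.99397243]), 'rotation': array([[ 0.83972227,  0.44097556, -0.31687073],
       [ 0.54292006, -0.6927814 ,  0.47464908],
       [-0.01021351, -0.57060888, -0.82115845]])}
top {'fx': 477.5369282911985, 'fy': 477.5369282911985, 'cx': 322.50610317270645, 'cy': 241.51856119145106, 'xyz': array([0.47050741, 0.09363903, 1.16171633]), 'rotation': array([[-0.02322979, -0.99775492,  0.06281322],
       [-0.99960102,  0.02217109, -0.01749959],
       [ 0.01606766, -0.06319467, -0.99787187]])}
wrist {'fx': 355.8169572204525, 'fy': 355.8169572204525, 'cx': 319.1515501764615, 'cy': 239.67328919715305, 'xyz': array([0.06944805, 0.55162144, 0.37325589]), 'rotation': array([[ 2.67753997e-01,  9.13865435e-01,  3.05217567e-01],
       [ 9.63486856e-01, -2.53656282e-01, -8.57412892e-02],
       [-9.35647156e-04,  3.17030687e-01, -9.48414818e-01]])}
```

View pics/a_scene.png

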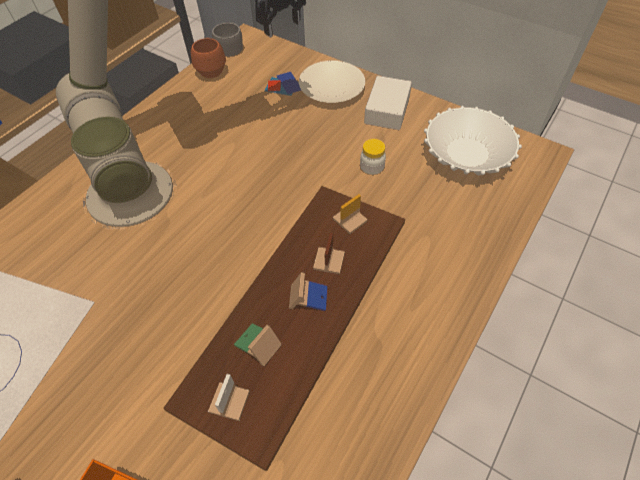

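View pics/a_top.png

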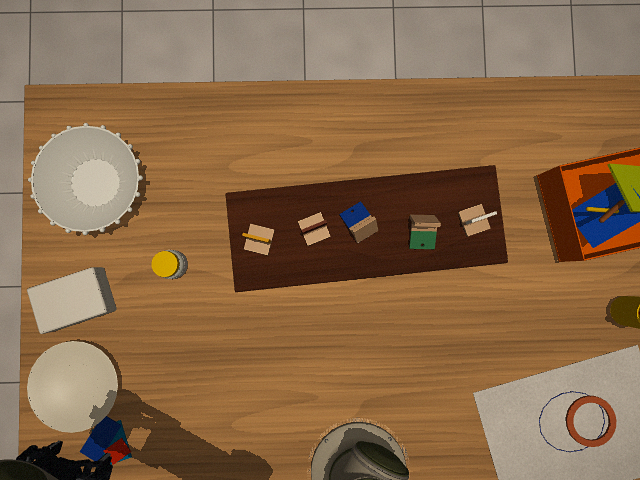

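The top view shows, from left to right, the jar (165,264), ochre (258,238), brown (313,228), blue lying (360,222), green lying (424,232) and white (476,219). I'll enlarge it next.

Run:
```python
import cv2
im=cv2.imread("pics/a_top.png")[190:270,230:510]
im=im[:,90:240]
cv2.imwrite("pics/b.png",cv2.resize(im,None,fx=5,fy=5,interpolation=cv2.INTER_CUBIC))
```

```text
(no output)
```

View pics/b.png

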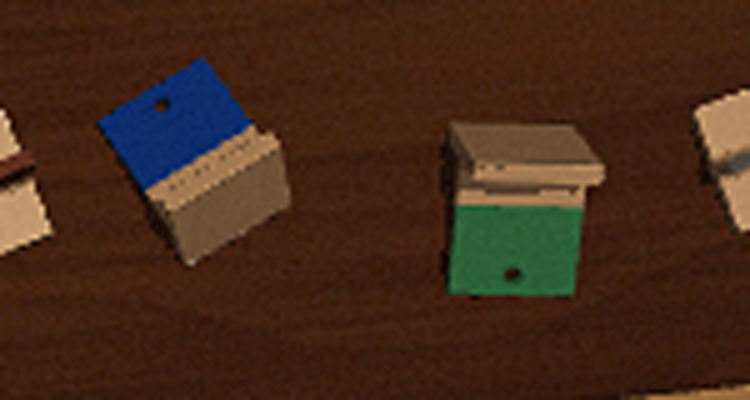

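View pics/a_wrist.png

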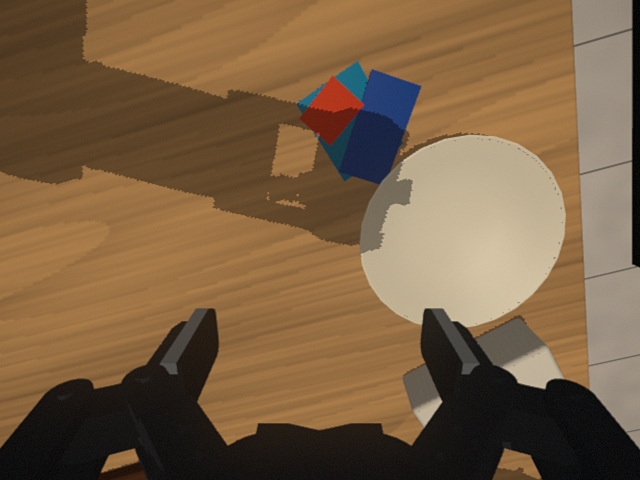

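```bash
cat > h.py <<'E'
import numpy as np,cv2
from rig import env,optics
def ray(n,uv,h):
    p=optics.camera_params(n);R=np.array(p['rotation']);c=np.array(p['xyz'])
    v=R@np.array([(uv[0]-p['cx'])/p['fx'],(uv[1]-p['cy'])/p['fy'],1.])
    return c+v*(h-c[2])/v[2]
def proj(n,X):
    p=optics.camera_params(n);q=np.array(p['rotation']).T@(np.array(X)-np.array(p['xyz']))
    return np.array([p['fx']*q[0]/q[2]+p['cx'],p['fy']*q[1]/q[2]+p['cy']])
E
python3 - <<'E'
from h import *
print(env.tips_ahead)
for n in ['top','scene']:
    im=cv2.imread(f'pics/a_{n}.png');hsv=cv2.cvtColor(im,cv2.COLOR_BGR2HSV)
    for c,lo,hi in [('blue',(105,120,40),(125,255,255)),('green',(60,70,40),(88,255,255))]:
        m=cv2.inRange(hsv,lo,hi)
        x0,y0,x1,y1=(230,170,500,280) if n=='top' else (170,190,400,460)
        k=np.zeros_like(m);k[y0:y1,x0:x1]=m[y0:y1,x0:x1]
        # merge the small hole
        k=cv2.morphologyEx(k,cv2.MORPH_CLOSE,np.ones((3,3)))
        cs,_=cv2.findContours(k,cv2.RETR_EXTERNAL,cv2.CHAIN_APPROX_NONE)
        ct=max(cs,key=cv2.contourArea)
        a,q=cv2.minEnclosingTriangle(ct)[0],cv2.approxPolyDP(ct,3,True)[:,0]
        print(n,c,cv2.contourArea(ct),q.tolist(),cv2.boxPoints(cv2.minAreaRect(ct)).round(1).tolist())
        for u in q: print('   ',u,ray(n,u,.0255)[:2].round(4),ray(n,u,.0438)[:2].round(4))
E
```

```text
0.1734
top blue 379.0 [[360, 202], [339, 214], [348, 227], [370, 214]] [[338.8999938964844, 213.89999389648438], [361.20001220703125, 200.0], [370.1000061035156, 214.10000610351562], [347.79998779296875, 228.0]]
    [360 202] [ 0.635  -0.0185] [ 0.6324 -0.0167]
    [339 214] [0.6072 0.0327] [0.605  0.0337]
    [348 227] [0.5754 0.012 ] [0.5738 0.0133]
    [370 214] [ 0.6056 -0.0417] [ 0.6034 -0.0395]
top green 398.5 [[411, 232], [410, 248], [434, 248], [436, 232]] [[408.8999938964844, 247.89999389648438], [410.0, 230.5], [436.0, 232.0], [435.0, 249.5]]
    [411 232] [ 0.5602 -0.1387] [ 0.5587 -0.135 ]
    [410 248] [ 0.5219 -0.135 ] [ 0.521  -0.1313]
    [434 248] [ 0.5206 -0.1925] [ 0.5198 -0.1879]
    [436 232] [ 0.5588 -0.1988] [ 0.5574 -0.1941]
scene blue 384.5 [[309, 282], [308, 305], [324, 309], [326, 286]] [[307.1000061035156, 307.8999938964844], [308.79998779296875, 281.8999938964844], [326.70001220703125, 283.0], [324.8999938964844, 309.1000061035156]]
    [309 282] [0.57   0.0167] [0.5767 0.0082]
    [308 305] [ 0.6012 -0.0333] [ 0.6072 -0.0408]
    [324 309] [ 0.6364 -0.0225] [ 0.6418 -0.0302]
    [326 286] [0.6085 0.0288] [0.6144 0.0201]
scene green 12.5 [[253, 337], [244, 342], [245, 348], [238, 346], [246, 350]] [[237.60000610351562, 345.20001220703125], [252.8000030517578, 336.6000061035156], [256.8999938964844, 343.79998779296875], [241.6999969482422, 352.5]]
    [253 337] [ 0.5453 -0.1597] [ 0.5524 -0.1648]
    [244 342] [ 0.5362 -0.179 ] [ 0.5435 -0.1838]
    [245 348] [ 0.5464 -0.1885] [ 0.5535 -0.1931]
    [238 346] [ 0.5312 -0.1929] [ 0.5385 -0.1975]
    [246 350] [ 0.5509 -0.1908] [ 0.5579 -0.1954]
```

Run:
```python
import cv2
im=cv2.imread("pics/a_scene.png")[260:370,225:340]
cv2.imwrite("pics/c.png",cv2.resize(im,None,fx=5,fy=5,interpolation=cv2.INTER_CUBIC))
```

```text
(no output)
```

View pics/c.png

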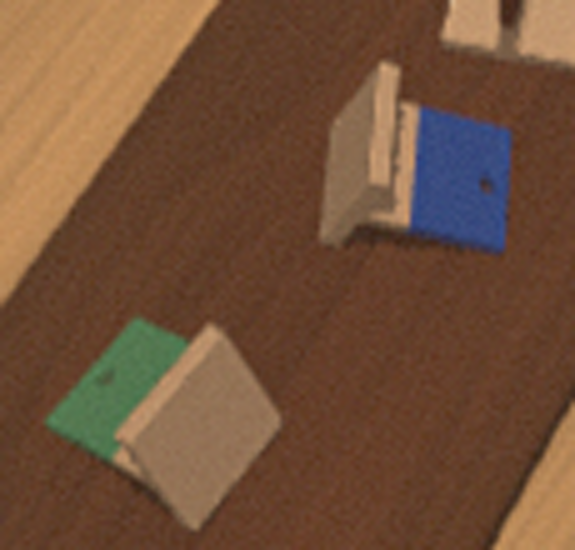

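```bash
cat > est.py <<'E'
from h import *
def est(crop,off,n,h,d_off):
    P=[ray(n,((np.array(c)+.5)/5-.5+off),h)[:2] for c in crop]
    return P
T=(320,190);S=(225,260)
data={'blue':[('far',[(204,58),(98,123)],T,'top',.0255,69.8),('rais',[(281,149),(165,208)],T,'top',.0822,13.),('low',[(290,208),(190,264)],T,'top',.0238,-13.),
 ('far',[(503,250),(511,130)],S,'scene',.0255,69.8),('low',[(322,242)],S,'scene',.0238,-13.),('rais',[(372,185),(384,64)],S,'scene',.0822,13)],
'green':[('far',[(575,297),(447,295)],T,'top',.0255,69.8),('rais',[(605,166),(460,159)],T,'top',.0822,13.),('low',[(575,124),(450,122)],T,'top',.0238,-13.),
 ('far',[(46,422),(138,318)],S,'scene',.0255,69.8),('low',[(195,530),(281,420)],S,'scene',.0238,-13.),('rais',[(117,437),(212,326)],S,'scene',.0822,13)]}
for t,L in data.items():
    print(t)
    for name,c,o,n,h,do in L:
        P=est(c,o,n,h,do)
        if len(P)<2: continue
        e=P[1]-P[0]; mid=(P[0]+P[1])/2
        d=np.array([e[1],-e[0]])/np.linalg.norm(e)
        if t=='green': d=-d
        print(name,n,'len',round(np.linalg.norm(e)*1e3,1),'mid',mid.round(4),'dir',round(np.degrees(np.arctan2(d[1],d[0])),1),'org',(mid-d*do/1e3).round(4))
E
python3 est.py
```

```text
blue
far top len 59.9 mid [0.6218 0.0064] dir 30.4 org [ 0.5616 -0.0289]
rais top len 59.5 mid [ 0.5733 -0.021 ] dir 25.7 org [ 0.5616 -0.0266]
low top len 55.1 mid [ 0.5511 -0.0345] dir 27.9 org [ 0.5626 -0.0284]
far scene len 60.9 mid [0.6245 0.0042] dir 29.5 org [ 0.5637 -0.0302]
rais scene len 59.9 mid [ 0.5779 -0.0245] dir 29.7 org [ 0.5666 -0.0309]
green
far top len 61.4 mid [ 0.5193 -0.1632] dir 177.8 org [ 0.5891 -0.1658]
rais top len 66.4 mid [ 0.5775 -0.1624] dir 176.0 org [ 0.5905 -0.1633]
low top len 60.3 mid [ 0.6026 -0.1673] dir 177.9 org [ 0.5896 -0.1668]
far scene len 59.2 mid [ 0.5224 -0.1646] dir 176.9 org [ 0.5921 -0.1683]
low scene len 58.4 mid [ 0.6027 -0.1685] dir 178.6 org [ 0.5897 -0.1682]
rais scene len 58.9 mid [ 0.5734 -0.1685] dir 177.2 org [ 0.5864 -0.1691]
```

```bash
cat > go.py <<'E'
import sys
from h import *
# usage: x y tipz angle(tool y)
t=list(map(float,sys.argv[1:]))
s=env.observe();R=np.array(s['tool_rot']);p=np.array(s['position'])
tg=np.array([t[0],t[1],t[2]+.1734])
print('t',s['time_s'],'pos',p.round(4),'yang',round(np.degrees(np.arctan2(R[1,1],R[0,1])),2),'F',np.round(s['ft_force'],2),'w',round(s['grip_width'],4))
print('units tool xyz',(R.T@(tg-p)/.03).round(2))
if len(t)>3:
    a=np.degrees(np.arctan2(R[1,1],R[0,1])); print('turn units',round(-((t[3]-a+180)%360-180)/5,2))
E
python3 -m inch '[[1,[0,0,0],-1],[1,[0,0,0],-1],[1,[0,0,0],-1],[1,[0,0,0],-1],[1,[0,0,0],-1],[1,[0,0,0],-1],[1,[0,0,0],-1],[1,[0,0,0],-1]]' 20
python3 go.py .602 -.007 .14 209.3
```

```text
time_s: 0.82
position: [0.1476, 0.5298, 0.4044]
tool_rot: [[-0.0, -0.909, -0.417], [-0.001, -0.417, 0.909], [-1.0, 0.001, -0.0]]
ft_force: [0.6, 0.4, -0.4]
grip_width: 0.0001
t 0.8167 pos [0.1476 0.5298 0.4044] yang -155.33 F [ 0.56  0.37 -0.4 ] w 0.0001
units tool xyz [  3.04  -6.29 -22.58]
turn units -0.93
```

```bash
python3 -m inch '[[1,[0,0,0],-0.93],[1,[0,-0.2,-1],0],[1,[0,-0.2,-1],0],[1,[0,-0.2,-1],0],[1,[0,-0.2,-1],0],[1,[0,-0.2,-1],0],[1,[0,-0.2,-1],0],[1,[0,-0.2,-1],0]]'
python3 go.py .602 -.007 .14 209.3
```

```text
time_s: 1.48
position: [0.287, 0.3654, 0.4046]
tool_rot: [[-0.0, -0.874, -0.486], [-0.0, -0.486, 0.874], [-1.0, 0.0, -0.0]]
ft_force: [0.3, 0.4, -0.7]
grip_width: -0.0002
t 1.4833 pos [0.287  0.3654 0.4046] yang -150.91 F [ 0.26  0.4  -0.7 ] w -0.0002
units tool xyz [  3.04  -3.14 -15.95]
turn units -0.04
```

```bash
python3 -m inch '[[1,[0,-0.2,-1],0],[1,[0,-0.2,-1],0],[1,[0,-0.2,-1],0],[1,[0,-0.2,-1],0],[1,[0,-0.2,-1],0],[1,[0,-0.2,-1],0],[1,[0,-0.2,-1],0],[1,[0,-0.2,-1],0]]'
python3 go.py .602 -.007 .14 209.3
```

```text
time_s: 2.15
position: [0.4457, 0.1789, 0.4046]
tool_rot: [[-0.0, -0.874, -0.486], [-0.0, -0.486, 0.874], [-1.0, 0.0, 0.0]]
ft_force: [-0.1, 0.7, 0.5]
grip_width: -0.0001
t 2.15 pos [0.4457 0.1789 0.4046] yang -150.93 F [-0.06  0.74  0.47] w -0.0001
units tool xyz [ 3.04 -1.54 -7.95]
turn units -0.05
```

```bash
python3 -m inch '[[1,[0,-0.2,-1],0],[1,[0,-0.2,-1],0],[1,[0,-0.2,-1],0],[1,[0,-0.2,-1],0],[1,[0,-0.2,-1],0],[1,[0,-0.2,-1],0],[1,[0,0,0],0],[1,[0,0,0],0]]'
python3 go.py .602 -.007 .14 209.3
```

```text
time_s: 2.82
position: [0.5645, 0.0394, 0.4039]
tool_rot: [[-0.001, -0.875, -0.484], [0.0, -0.484, 0.875], [-1.0, 0.001, 0.001]]
ft_force: [0.1, -0.3, 0.2]
grip_width: -0.0
t 2.8167 pos [0.5645 0.0394 0.4039] yang -151.04 F [ 0.07 -0.32  0.22] w -0.0
units tool xyz [ 3.01 -0.35 -1.96]
turn units -0.07
```

```bash
python3 -m inch '[[1,[0,-0.2,-1],0],[1,[0,-0.16,-0.96],0],[1,[0.5,0,0],0],[1,[0.5,0,0],0],[1,[0.5,0,0],0],[1,[0.5,0,0],0],[1,[0.5,0,0],0],[1,[0.5,0,0],0]]'
python3 go.py .602 -.007 .068 209.3
python3 - <<'E'
from h import *
print(env.observe()['position'])
for n in ['scene','wrist','top']:
    im=optics.get_image(n)[:,:,::-1]; cv2.imwrite(f'pics/d_{n}.png',im)
E
```

```text
time_s: 3.48
position: [0.6012, -0.0044, 0.3142]
tool_rot: [[-0.0, -0.873, -0.487], [0.0, -0.487, 0.873], [-1.0, 0.0, 0.0]]
ft_force: [-0.6, -0.5, -0.7]
grip_width: 0.0
t 3.4833 pos [ 0.6012 -0.0044  0.3142] yang -150.85 F [-0.62 -0.52 -0.72] w 0.0
units tool xyz [ 2.43  0.02 -0.09]
turn units -0.03
[ 0.60123229 -0.00437455  0.31424001]
```

View pics/d_scene.png

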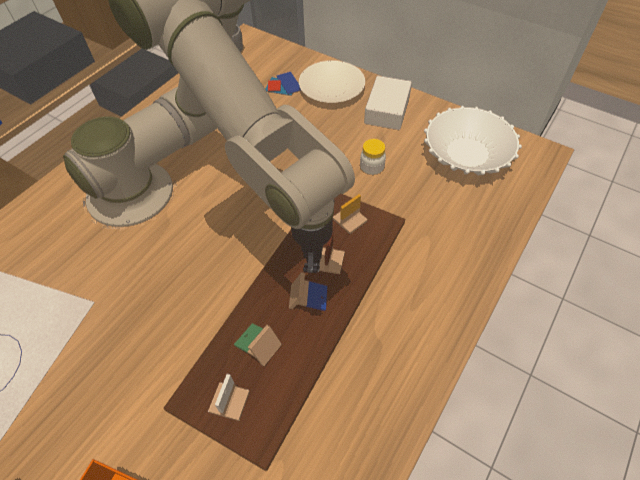

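View pics/d_wrist.png

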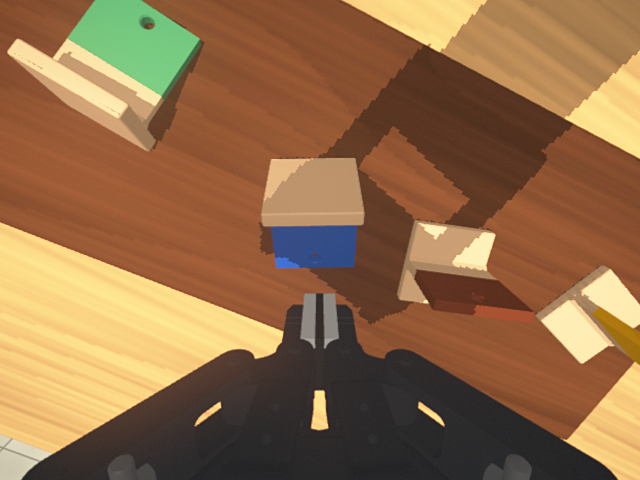

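Run:
```python
from h import *
for nm,uv,h in [('raisedL',(262,224),.0782),('raisedR',(363,223),.0782),('far L',(276,268),.0255),('far R',(355,267),.0255),('g raisedL',(9,42),.0822),('tip',(320,294),.14)]:
    print(nm,ray('wrist',uv,h).round(4))
print(proj('wrist',[.6012,-.0044,.1408]))
```

```text
raisedL [ 0.5981 -0.0456  0.0782]
raisedR [0.5681 0.0069 0.0782]
far L [ 0.6423 -0.0203  0.0255]
far R [0.6114 0.0334 0.0255]
g raisedL [ 0.5734 -0.1986  0.0822]
tip [ 0.5944 -0.0082  0.14  ]
[320.07466709 310.3396128 ]
```

```bash
python3 -m inch '[[1,[0.4,0,-0.1],0],[1,[0.4,0,-0.03],0],[1,[0.4,0,0],0],[1,[0.4,0,0],0],[1,[0.4,0,0],0],[1,[0.4,0,0],0],[1,[0.03,0,0],0],[1,[0,0,0],0]]'
python3 go.py .6025 -.0083 .068 209.3
python3 - <<'E'
from h import *
for n in ['scene','wrist']:
    im=optics.get_image(n)[:,:,::-1]
    if n=='scene': im=cv2.resize(im[210:370,220:400],None,fx=4,fy=4,interpolation=cv2.INTER_CUBIC)[:600]
    cv2.imwrite(f'pics/e_{n}.png',im)
E
```

```text
time_s: 4.3
position: [0.6039, -0.0087, 0.2426]
tool_rot: [[0.0, -0.874, -0.486], [-0.0, -0.486, 0.874], [-1.0, -0.0, -0.0]]
ft_force: [1.0, -0.1, 0.0]
grip_width: 0.0002
t 4.3 pos [ 0.6039 -0.0087  0.2426] yang -150.9 F [ 1.05 -0.08  0.04] w 0.0002
units tool xyz [0.04 0.03 0.04]
turn units -0.04
```

View pics/e_scene.png

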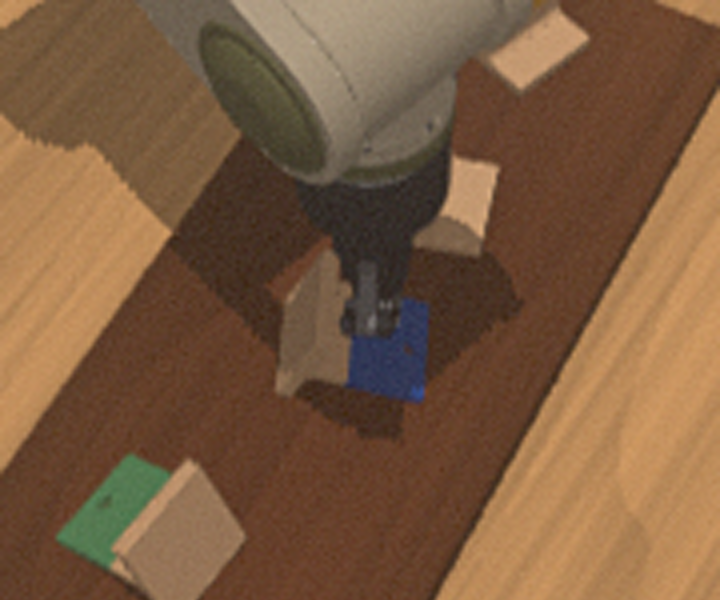

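View pics/e_wrist.png

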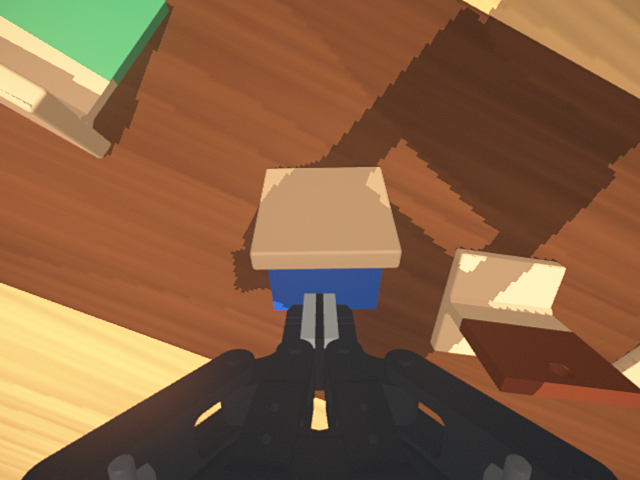

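The finger is in the notch side of the blue tile, centred to about 2 mm. I'll start the slow push along +y.

```bash
python3 -m inch '[[1,[0,0.06,0],0],[1,[0,0.06,0],0],[1,[0,0.06,0],0],[1,[0,0.06,0],0],[1,[0,0.06,0],0],[1,[0,0.06,0],0],[1,[0,0.06,0],0],[1,[0,0.06,0],0]]'
python3 -m inch '[[1,[0,0.06,0],0],[1,[0,0.06,0],0],[1,[0,0.06,0],0],[1,[0,0.06,0],0],[1,[0,0.06,0],0],[1,[0,0.06,0],0],[1,[0,0.06,0],0],[1,[0,0.06,0],0]]'
python3 - <<'E'
from h import *
for n in ['scene','wrist']:
    im=optics.get_image(n)[:,:,::-1]
    if n=='scene': im=cv2.resize(im[210:370,220:400],None,fx=4,fy=4,interpolation=cv2.INTER_CUBIC)[:600]
    cv2.imwrite(f'pics/f_{n}.png',im)
E
```

```text
time_s: 5.07
position: [0.5912, -0.0162, 0.2419]
tool_rot: [[0.0, -0.874, -0.486], [0.0, -0.486, 0.874], [-1.0, -0.0, -0.0]]
ft_force: [0.5, 0.6, -0.3]
grip_width: -0.0001
time_s: 5.73
position: [0.5785, -0.0232, 0.2418]
tool_rot: [[-0.0, -0.874, -0.486], [-0.0, -0.486, 0.874], [-1.0, 0.0, 0.0]]
ft_force: [0.2, 0.5, -0.4]
grip_width: -0.0003
```

View pics/f_wrist.png

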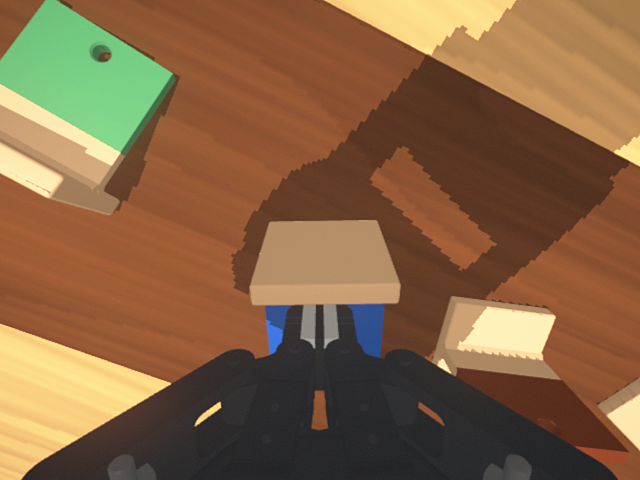

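View pics/f_scene.png

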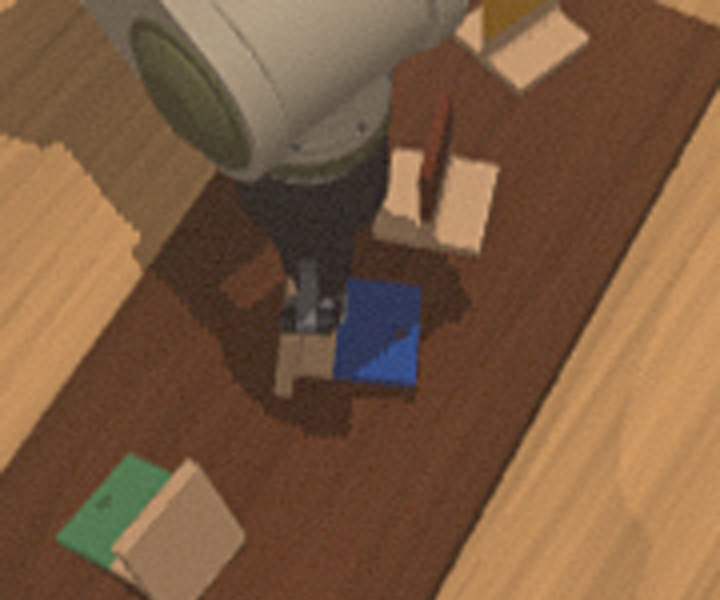

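The tile has started turning: the plate end is rising and stays square to the tool. I'll keep pushing.

```bash
for i in 1; do python3 -m inch '[[1,[0,0.06,0],0],[1,[0,0.06,0],0],[1,[0,0.06,0],0],[1,[0,0.06,0],0],[1,[0,0.06,0],0],[1,[0,0.06,0],0],[1,[0,0.06,0],0],[1,[0,0.06,0],0]]'; done
python3 - <<'E'
from h import *
for n in ['scene','wrist']:
    im=optics.get_image(n)[:,:,::-1]
    if n=='scene': im=cv2.resize(im[210:370,220:400],None,fx=4,fy=4,interpolation=cv2.INTER_CUBIC)[:600]
    cv2.imwrite(f'pics/g_{n}.png',im)
E
```

```text
time_s: 6.5
position: [0.5659, -0.0302, 0.2419]
tool_rot: [[0.0, -0.874, -0.486], [0.0, -0.486, 0.874], [-1.0, -0.0, -0.0]]
ft_force: [-0.3, -0.0, 0.1]
grip_width: -0.0002
```

View pics/g_wrist.png

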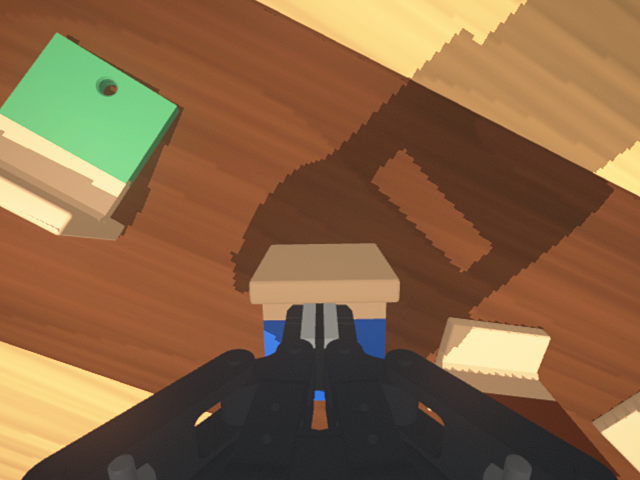

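View pics/g_scene.png

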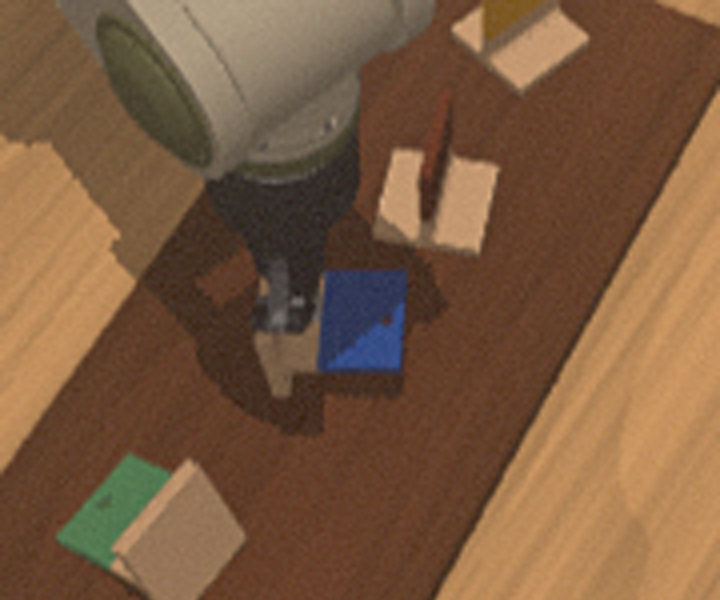

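The tile is tipping cleanly, with its foot edge at rows 280–300 in the wrist view. I'll carry on.

```bash
python3 -m inch '[[1,[0,0.06,0],0],[1,[0,0.06,0],0],[1,[0,0.06,0],0],[1,[0,0.06,0],0],[1,[0,0.06,0],0],[1,[0,0.06,0],0],[1,[0,0.06,0],0],[1,[0,0.06,0],0]]'
python3 -m inch '[[1,[0,0.05,0],0],[1,[0,0.05,0],0],[1,[0,0.05,0],0],[1,[0,0.05,0],0],[1,[0,0.05,0],0],[1,[0,0.05,0],0],[1,[0,0.05,0],0],[1,[0,0.05,0],0]]'
python3 - <<'E'
from h import *
for n in ['scene','wrist']:
    im=optics.get_image(n)[:,:,::-1]
    if n=='scene': im=cv2.resize(im[210:370,220:400],None,fx=4,fy=4,interpolation=cv2.INTER_CUBIC)[:600]
    cv2.imwrite(f'pics/i_{n}.png',im)
E
```

```text
time_s: 7.27
position: [0.5533, -0.0372, 0.2418]
tool_rot: [[-0.0, -0.874, -0.486], [0.0, -0.486, 0.874], [-1.0, 0.0, 0.0]]
ft_force: [-0.3, -0.1, 0.4]
grip_width: -0.0003
time_s: 7.93
position: [0.5429, -0.043, 0.2418]
tool_rot: [[0.0, -0.874, -0.486], [-0.0, -0.486, 0.874], [-1.0, -0.0, -0.0]]
ft_force: [0.9, -0.0, 0.0]
grip_width: 0.0002
```

View pics/i_wrist.png

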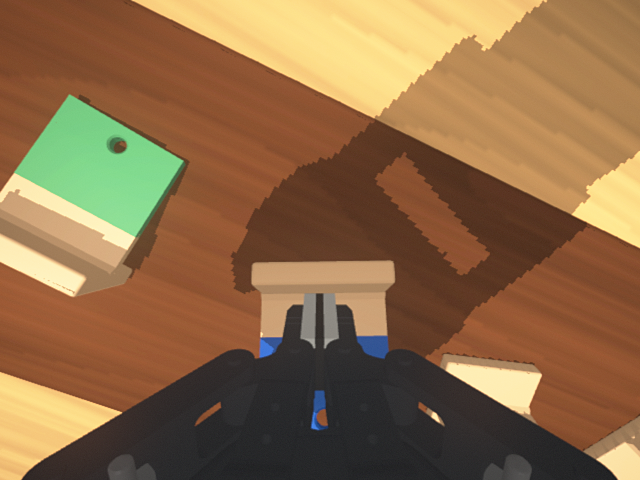

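View pics/i_scene.png

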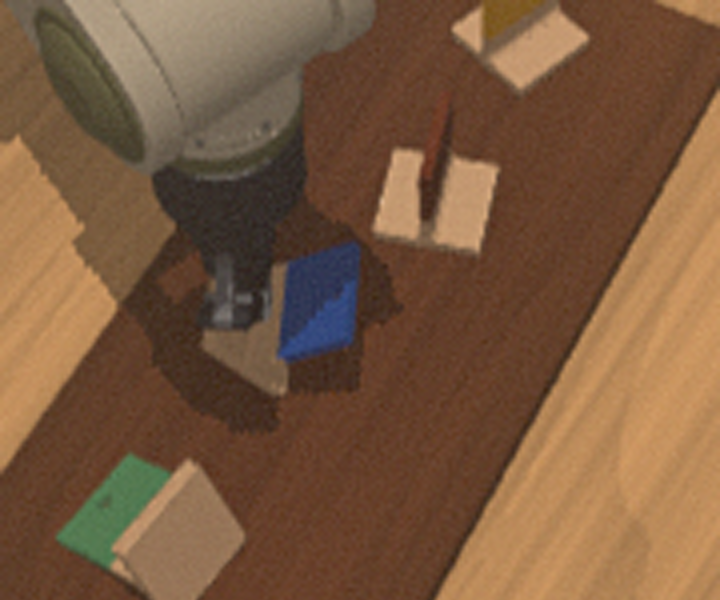

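```bash
python3 -m inch '[[1,[0,0.05,0],0],[1,[0,0.05,0],0],[1,[0,0.05,0],0],[1,[0,0.05,0],0],[1,[0,0.05,0],0],[1,[0,0.05,0],0],[1,[0,0.05,0],0],[1,[0,0.05,0],0]]'
python3 - <<'E'
from h import *
for n in ['scene','wrist']:
    im=optics.get_image(n)[:,:,::-1]
    if n=='scene': im=cv2.resize(im[210:370,220:400],None,fx=4,fy=4,interpolation=cv2.INTER_CUBIC)[:600]
    cv2.imwrite(f'pics/j_{n}.png',im)
E
```

```text
time_s: 8.7
position: [0.5324, -0.0489, 0.2418]
tool_rot: [[-0.0, -0.874, -0.486], [-0.0, -0.486, 0.874], [-1.0, 0.0, 0.0]]
ft_force: [-0.8, -0.2, 1.0]
grip_width: 0.0003
```

View pics/j_wrist.png

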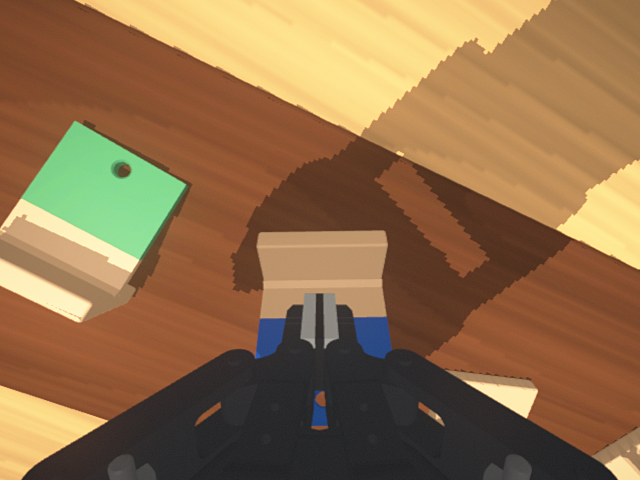

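View pics/j_scene.png

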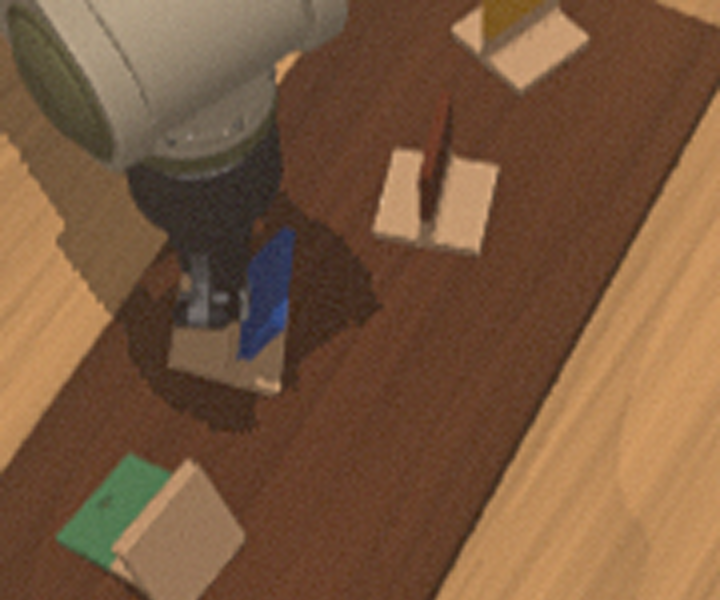

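The plate now leans on the back of the finger, so I'll let it down slowly.

```bash
python3 -m inch '[[1,[0,0.04,0],0],[1,[0,0.04,0],0],[1,[0,0.04,0],0],[1,[0,0.04,0],0],[1,[0,0.04,0],0],[1,[0,0.04,0],0],[1,[0,0.04,0],0],[1,[0,0.04,0],0]]'
python3 -m inch '[[1,[0,0.04,0],0],[1,[0,0.04,0],0],[1,[0,0.04,0],0],[1,[0,0.04,0],0],[1,[0,0.04,0],0],[1,[0,0.04,0],0],[1,[0,0.04,0],0],[1,[0,0.04,0],0]]'
python3 -m inch '[[1,[0,0.04,0],0],[1,[0,0.04,0],0],[1,[0,0.04,0],0],[1,[0,0.04,0],0],[1,[0,0.04,0],0],[1,[0,0.04,0],0],[1,[0,0.04,0],0],[1,[0,0.04,0],0]]'
python3 - <<'E'
from h import *
for n in ['scene','wrist']:
    im=optics.get_image(n)[:,:,::-1]
    if n=='scene': im=cv2.resize(im[210:370,220:400],None,fx=4,fy=4,interpolation=cv2.INTER_CUBIC)[:600]
    cv2.imwrite(f'pics/k_{n}.png',im)
E
```

```text
time_s: 9.47
position: [0.524, -0.0535, 0.2418]
tool_rot: [[-0.0, -0.874, -0.486], [0.0, -0.486, 0.874], [-1.0, 0.0, 0.0]]
ft_force: [-0.7, 0.1, 0.4]
grip_width: 0.0001
time_s: 10.13
position: [0.5156, -0.0582, 0.2418]
tool_rot: [[-0.0, -0.874, -0.486], [-0.0, -0.486, 0.874], [-1.0, 0.0, 0.0]]
ft_force: [0.1, -0.4, 0.2]
grip_width: 0.0007
time_s: 10.8
position: [0.5073, -0.0629, 0.2419]
tool_rot: [[0.0, -0.874, -0.486], [-0.0, -0.486, 0.874], [-1.0, -0.0, -0.0]]
ft_force: [0.4, 0.3, 0.2]
grip_width: 0.0001
```

View pics/k_wrist.png

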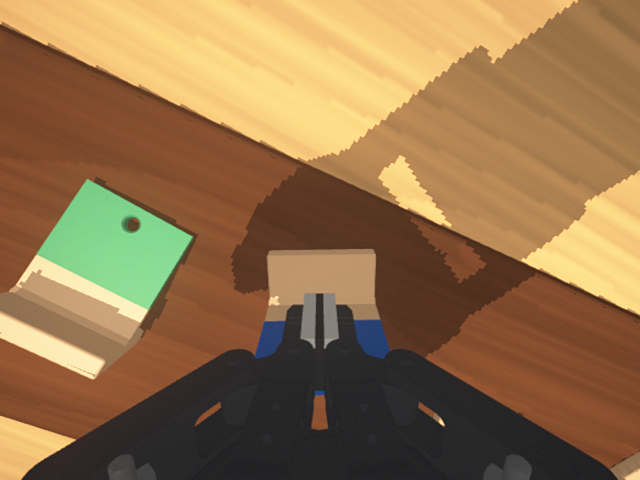

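View pics/k_scene.png

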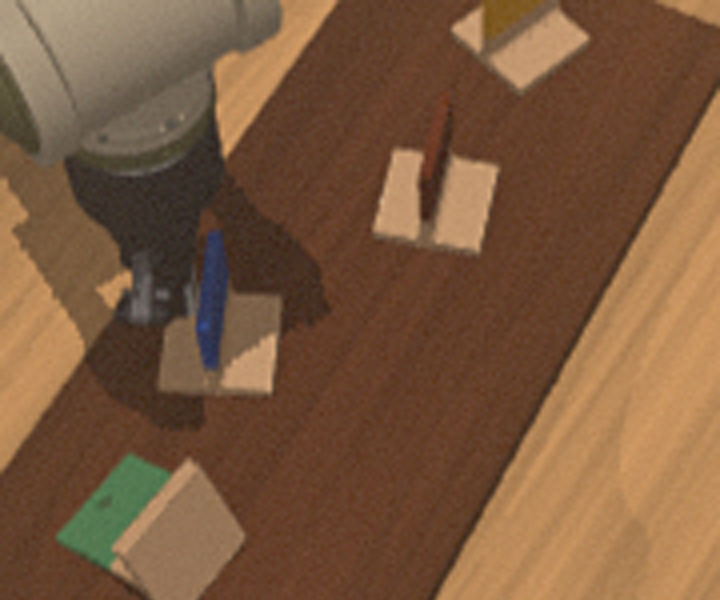

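```bash
python3 -m inch '[[1,[0,0.05,0],0],[1,[0,0.05,0],0],[1,[0,0.05,0],0],[1,[0,0.05,0],0],[1,[0,0.05,0],0],[1,[0,0.05,0],0],[1,[0,0.05,0],0],[1,[0,0.05,0],0]]'
python3 -m inch '[[1,[0,0.1,0],0],[1,[0,0.1,0],0],[1,[0,0.1,0],0],[1,[-0.2,0,0],0],[1,[-0.5,0,0],0],[1,[-0.8,0,0],0],[1,[-0.8,0,0],0],[1,[-0.8,0,0],0]]'
python3 - <<'E'
from h import *
for n in ['scene','wrist']:
    im=optics.get_image(n)[:,:,::-1]
    if n=='scene': im=cv2.resize(im[210:370,220:400],None,fx=4,fy=4,interpolation=cv2.INTER_CUBIC)[:600]
    cv2.imwrite(f'pics/l_{n}.png',im)
E
python3 go.py .5445 -.165 .145 177.5
```

```text
time_s: 11.57
position: [0.4967, -0.0687, 0.2418]
tool_rot: [[-0.0, -0.874, -0.486], [0.0, -0.486, 0.874], [-1.0, 0.0, 0.0]]
ft_force: [0.3, 1.1, -0.1]
grip_width: -0.0
time_s: 12.23
position: [0.4888, -0.0729, 0.3364]
tool_rot: [[0.0, -0.874, -0.486], [0.0, -0.486, 0.874], [-1.0, -0.0, 0.0]]
ft_force: [0.7, -0.3, -0.1]
grip_width: -0.0001
t 12.3333 pos [ 0.4893 -0.073   0.3387] yang -150.91 F [ 0.45  0.12 -1.26] w -0.0003
units tool xyz [ 0.7  -0.11 -3.57]
turn units 6.32
```

View pics/l_wrist.png

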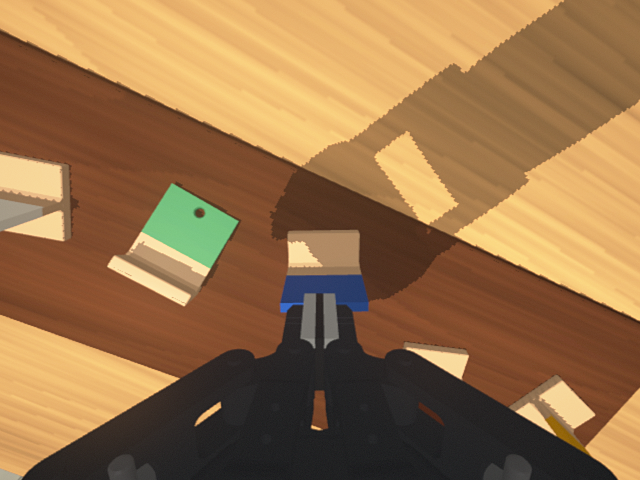

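View pics/l_scene.png

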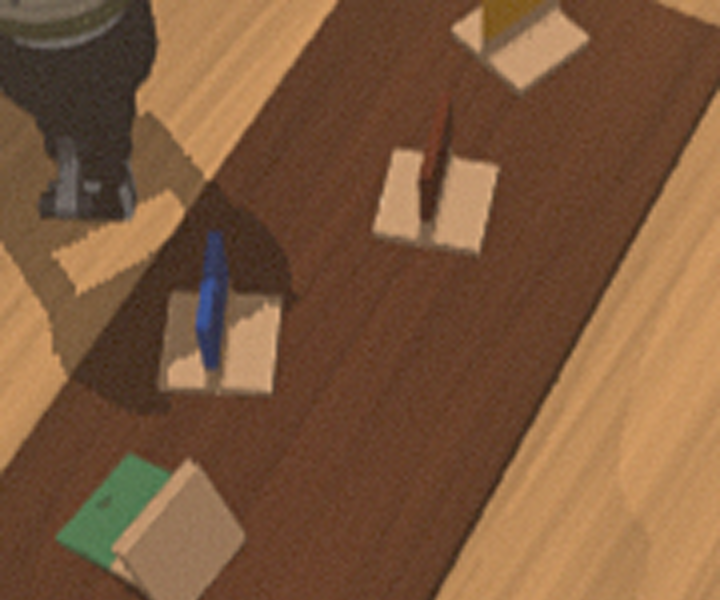

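The blue tile stands upright in both views. Next I'll turn the tool for the green one.

```bash
python3 -m inch '[[1,[0,0,0],1],[1,[0,0,0],1],[1,[0,0,0],1],[1,[0,0,0],1],[1,[0,0,0],1],[1,[0,0,0],1],[1,[0,0,0],0.32],[1,[0,0,0],0]]'
python3 go.py .5445 -.165 .145 177.5
```

```text
time_s: 13.0
position: [0.4889, -0.0729, 0.3345]
tool_rot: [[-0.001, -0.999, 0.045], [0.0, 0.045, 0.999], [-1.0, 0.001, 0.0]]
ft_force: [0.6, 0.3, -0.1]
grip_width: 0.0003
t 13.0 pos [ 0.4889 -0.0729  0.3345] yang 177.42 F [ 0.62  0.34 -0.13] w 0.0003
units tool xyz [ 0.54 -1.99 -2.98]
turn units -0.02
```

```bash
python3 -m inch '[[1,[0,-0.3,-0.6],0],[1,[0,-0.5,-0.6],0],[1,[0,-0.5,-0.6],0],[1,[0,-0.4,-0.6],0],[1,[0,-0.3,-0.58],0],[1,[0.3,0,0],0],[1,[0.2,0,0],0],[1,[0,0,0],0]]'
python3 go.py .5445 -.165 .068 177.5
python3 - <<'E'
from h import *
print(env.observe()['position'])
cv2.imwrite('pics/m_wrist.png',optics.get_image('wrist')[:,:,::-1])
E
```

```text
time_s: 13.67
position: [0.5445, -0.1643, 0.3179]
tool_rot: [[-0.004, -0.999, 0.043], [0.002, 0.043, 0.999], [-1.0, 0.004, 0.002]]
ft_force: [-0.6, 0.5, 0.7]
grip_width: -0.0001
t 13.6667 pos [ 0.5445 -0.1643  0.3179] yang 177.52 F [-0.62  0.54  0.74] w -0.0001
units tool xyz [ 2.55 -0.01 -0.03]
turn units 0.0
[ 0.54445293 -0.16431537  0.31789505]
```

View pics/m_wrist.png

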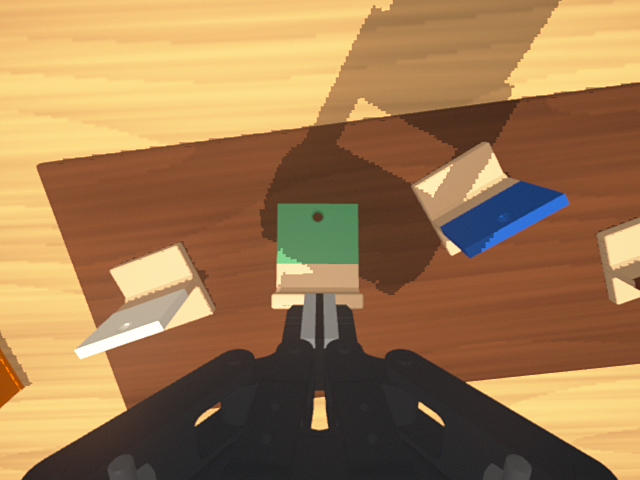

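Run:
```python
from h import *
for nm,a,b,h in [('raised z10',(272,293),(362,293),.0782),('raised z0',(272,307),(362,307),.0822),('far',(278,204),(358,203),.0255)]:
    A,B=ray('wrist',a,h),ray('wrist',b,h); e=B-A
    print(nm,((A+B)/2).round(4),np.linalg.norm(e).round(4),np.degrees(np.arctan2(-e[0],e[1])).round(1))
print(proj('wrist',[.5445,-.1643,.1445]))
```

```text
raised z10 [ 0.5697 -0.1662  0.0782] 0.0589 -2.5
raised z0 [ 0.5778 -0.1665  0.0822] 0.0586 -2.5
far [ 0.5218 -0.1635  0.0255] 0.0602 -1.7
[318.18958859 309.60117584]
```

Wrist and top views agree to about 2 mm, so I'll go down and push along −y.

```bash
python3 -m inch '[[1,[0.42,0,-0.03],0],[1,[0.42,0,0],0],[1,[0.42,0,0],0],[1,[0.42,0,0],0],[1,[0.42,0,0],0],[1,[0.42,0,0],0],[1,[0.03,0,0],0],[1,[0,0,0],0]]'
python3 go.py .5445 -.165 .068 177.5
python3 -m inch '[[1,[0,-0.06,0],0],[1,[0,-0.06,0],0],[1,[0,-0.06,0],0],[1,[0,-0.06,0],0],[1,[0,-0.06,0],0],[1,[0,-0.06,0],0],[1,[0,-0.06,0],0],[1,[0,-0.06,0],0]]'
python3 -m inch '[[1,[0,-0.06,0],0],[1,[0,-0.06,0],0],[1,[0,-0.06,0],0],[1,[0,-0.06,0],0],[1,[0,-0.06,0],0],[1,[0,-0.06,0],0],[1,[0,-0.06,0],0],[1,[0,-0.06,0],0]]'
python3 - <<'E'
from h import *
a=optics.get_image('scene')[:,:,::-1][260:420,180:340]
b=optics.get_image('wrist')[:,:,::-1]
cv2.imwrite('pics/n.png',np.hstack([cv2.resize(a,(400,400),interpolation=cv2.INTER_CUBIC),cv2.resize(b[:,80:560],(400,400))]))
E
```

```text
time_s: 14.38
position: [0.5448, -0.1652, 0.2433]
tool_rot: [[-0.001, -0.999, 0.043], [0.001, 0.043, 0.999], [-1.0, 0.001, 0.0]]
ft_force: [-0.1, -0.5, 0.3]
grip_width: 0.0003
t 14.3833 pos [ 0.5448 -0.1652  0.2433] yang 177.53 F [-0.14 -0.45  0.29] w 0.0003
units tool xyz [0.07 0.01 0.01]
turn units 0.01
time_s: 15.05
position: [0.5595, -0.1665, 0.2433]
tool_rot: [[-0.0, -0.999, 0.044], [0.0, 0.044, 0.999], [-1.0, 0.0, 0.0]]
ft_force: [-0.3, 0.4, 0.3]
grip_width: 0.0002
time_s: 15.72
position: [0.574, -0.1671, 0.2433]
tool_rot: [[0.0, -0.999, 0.044], [-0.0, 0.044, 0.999], [-1.0, -0.0, -0.0]]
ft_force: [-0.6, -0.8, 0.1]
grip_width: 0.0002
```

View pics/n.png

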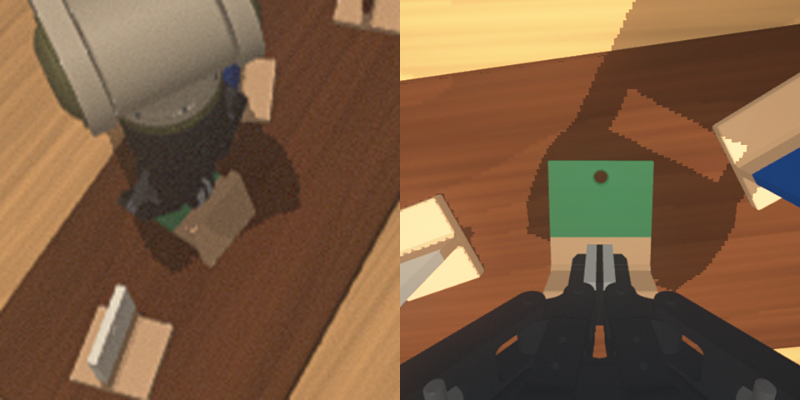

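```bash
python3 -m inch '[[1,[0.02,-0.06,0],0],[1,[0.02,-0.06,0],0],[1,[0,-0.06,0],0],[1,[0,-0.06,0],0],[1,[0,-0.06,0],0],[1,[0,-0.06,0],0],[1,[0,-0.06,0],0],[1,[0,-0.06,0],0]]'
python3 -m inch '[[1,[0,-0.06,0],0],[1,[0,-0.06,0],0],[1,[0,-0.06,0],0],[1,[0,-0.06,0],0],[1,[0,-0.06,0],0],[1,[0,-0.06,0],0],[1,[0,-0.06,0],0],[1,[0,-0.06,0],0]]'
python3 - <<'E'
from h import *
a=optics.get_image('scene')[:,:,::-1][260:420,180:340]
b=optics.get_image('wrist')[:,:,::-1]
cv2.imwrite('pics/o.png',np.hstack([cv2.resize(a,(400,400),interpolation=cv2.INTER_CUBIC),cv2.resize(b[:,80:560],(400,400))]))
E
```

```text
time_s: 16.48
position: [0.5883, -0.1677, 0.2421]
tool_rot: [[-0.0, -0.999, 0.044], [0.0, 0.044, 0.999], [-1.0, 0.0, 0.0]]
ft_force: [-0.1, 0.1, 0.2]
grip_width: 0.0
time_s: 17.15
position: [0.6027, -0.1684, 0.2421]
tool_rot: [[-0.0, -0.999, 0.044], [0.0, 0.044, 0.999], [-1.0, 0.0, 0.0]]
ft_force: [0.4, -0.2, -0.4]
grip_width: 0.0
```

View pics/o.png

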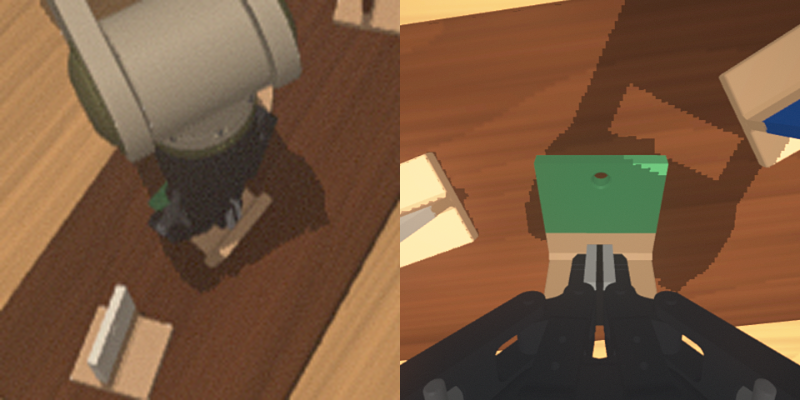

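Green is tipping squarely, with its plate rising. I'll continue at a slower speed.

```bash
python3 -m inch '[[1,[0,-0.05,0],0],[1,[0,-0.05,0],0],[1,[0,-0.05,0],0],[1,[0,-0.05,0],0],[1,[0,-0.05,0],0],[1,[0,-0.05,0],0],[1,[0,-0.05,0],0],[1,[0,-0.05,0],0]]'
python3 -m inch '[[1,[0,-0.05,0],0],[1,[0,-0.05,0],0],[1,[0,-0.05,0],0],[1,[0,-0.05,0],0],[1,[0,-0.05,0],0],[1,[0,-0.05,0],0],[1,[0,-0.05,0],0],[1,[0,-0.05,0],0]]'
python3 - <<'E'
from h import *
a=optics.get_image('scene')[:,:,::-1][260:420,180:340]
b=optics.get_image('wrist')[:,:,::-1]
cv2.imwrite('pics/p.png',np.hstack([cv2.resize(a,(400,400),interpolation=cv2.INTER_CUBIC),cv2.resize(b[:,80:560],(400,400))]))
E
```

```text
time_s: 17.92
position: [0.6147, -0.1689, 0.2421]
tool_rot: [[0.0, -0.999, 0.044], [-0.0, 0.044, 0.999], [-1.0, -0.0, -0.0]]
ft_force: [-0.1, 0.6, -0.6]
grip_width: -0.0003
time_s: 18.58
position: [0.6267, -0.1694, 0.2421]
tool_rot: [[0.0, -0.999, 0.044], [-0.0, 0.044, 0.999], [-1.0, -0.0, -0.0]]
ft_force: [0.2, 0.2, -0.1]
grip_width: 0.0004
```

View pics/p.png

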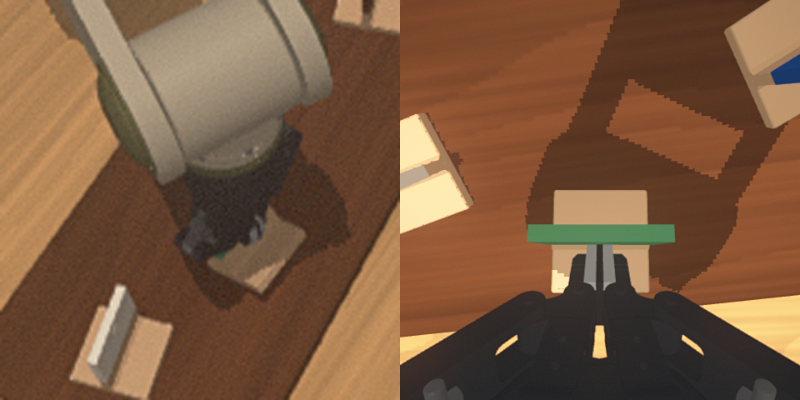

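The green plate leans on the finger and is close to upright. I'll let it down and move clear.

```bash
python3 -m inch '[[1,[0,-0.04,0],0],[1,[0,-0.04,0],0],[1,[0,-0.04,0],0],[1,[0,-0.04,0],0],[1,[0,-0.04,0],0],[1,[0,-0.04,0],0],[1,[0,-0.04,0],0],[1,[0,-0.04,0],0]]'
python3 -m inch '[[1,[0,-0.04,0],0],[1,[0,-0.04,0],0],[1,[0,-0.04,0],0],[1,[0,-0.04,0],0],[1,[0,-0.04,0],0],[1,[0,-0.04,0],0],[1,[0,-0.04,0],0],[1,[0,-0.04,0],0]]'
python3 -m inch '[[1,[0,-0.04,0],0],[1,[0,-0.04,0],0],[1,[0,-0.04,0],0],[1,[0,-0.04,0],0],[1,[0,-0.04,0],0],[1,[0,-0.04,0],0],[1,[0,-0.04,0],0],[1,[0,-0.04,0],0]]'
python3 - <<'E'
from h import *
a=optics.get_image('scene')[:,:,::-1][260:420,180:340]
b=optics.get_image('wrist')[:,:,::-1]
cv2.imwrite('pics/q.png',np.hstack([cv2.resize(a,(400,400),interpolation=cv2.INTER_CUBIC),cv2.resize(b[:,80:560],(400,400))]))
E
```

```text
time_s: 19.35
position: [0.6362, -0.1699, 0.2421]
tool_rot: [[0.0, -0.999, 0.044], [-0.0, 0.044, 0.999], [-1.0, -0.0, -0.0]]
ft_force: [0.4, 0.5, 0.5]
grip_width: -0.0003
time_s: 20.02
position: [0.6458, -0.1703, 0.2421]
tool_rot: [[0.0, -0.999, 0.044], [-0.0, 0.044, 0.999], [-1.0, -0.0, -0.0]]
ft_force: [1.0, 0.3, -0.3]
grip_width: 0.0002
time_s: 20.68
position: [0.6554, -0.1707, 0.2421]
tool_rot: [[-0.0, -0.999, 0.044], [0.0, 0.044, 0.999], [-1.0, 0.0, 0.0]]
ft_force: [0.1, -0.1, 0.2]
grip_width: 0.0001
```

View pics/q.png

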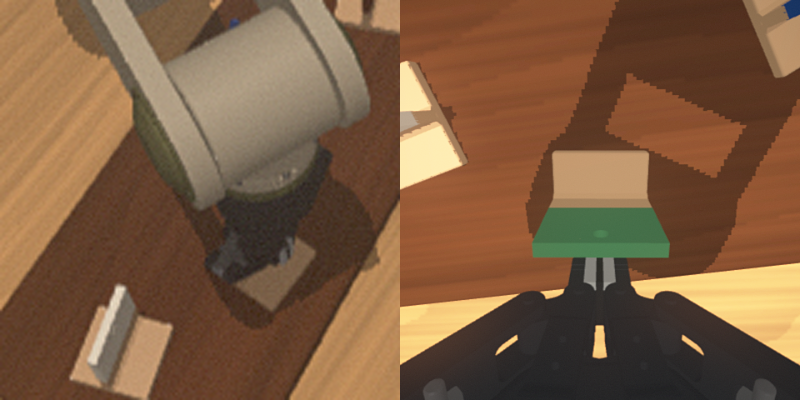

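```bash
python3 -m inch '[[1,[0,-0.05,0],0],[1,[0,-0.05,0],0],[1,[0,-0.05,0],0],[1,[0,-0.05,0],0],[1,[0,-0.05,0],0],[1,[0,-0.05,0],0],[1,[0,-0.05,0],0],[1,[0,-0.05,0],0]]'
python3 -m inch '[[1,[0,-0.05,0],0],[1,[0,-0.05,0],0],[1,[-0.2,0,0],0],[1,[-0.5,0,0],0],[1,[-0.8,0,0],0],[1,[-0.8,0,0],0],[1,[-0.8,0,0],0],[1,[-0.8,0,0],0]]'
python3 go.py .35 .2 .25
```

```text
time_s: 21.45
position: [0.6674, -0.1713, 0.2421]
tool_rot: [[0.0, -0.999, 0.044], [-0.0, 0.044, 0.999], [-1.0, -0.0, -0.0]]
ft_force: [-0.5, -0.4, -0.4]
grip_width: -0.0001
time_s: 22.12
position: [0.6701, -0.1712, 0.3609]
tool_rot: [[0.0, -0.999, 0.044], [-0.0, 0.044, 0.999], [-1.0, -0.0, -0.0]]
ft_force: [-0.1, 0.2, -0.3]
grip_width: -0.0001
t 22.1167 pos [ 0.6701 -0.1712  0.3609] yang 177.48 F [-0.14  0.19 -0.28] w -0.0001
units tool xyz [-2.09 11.2  11.89]
```

```bash
python3 -m inch '[[1,[-0.25,0.9,0.8],0],[1,[-0.25,0.9,0.8],0],[1,[-0.25,0.9,0.8],0],[1,[-0.25,0.9,0.8],0],[1,[-0.25,0.9,0.8],0],[1,[-0.25,0.9,0.8],0],[1,[-0.25,0.9,0.8],0],[1,[-0.25,0.9,0.8],0]]'
python3 -m inch '[[1,[0,0.3,0.9],0],[1,[0,0.3,0.9],0],[1,[0,0.3,0.9],0],[1,[0,0.3,0.9],0],[1,[0,0.3,0.9],0],[1,[0,0.3,0.9],0],[1,[0,0,0],0],[1,[0,0,0],0]]'
python3 - <<'E'
from h import *
for n in ['top','scene']:
    cv2.imwrite(f'pics/z_{n}.png',optics.get_image(n)[:,:,::-1])
a=cv2.imread('pics/z_top.png')[160:300,225:515]
cv2.imwrite('pics/z1.png',cv2.resize(a,(790,381),interpolation=cv2.INTER_CUBIC))
a=cv2.imread('pics/z_scene.png')[180:480,160:420]
cv2.imwrite('pics/z2.png',cv2.resize(a,(520,600),interpolation=cv2.INTER_CUBIC))
E
```

```text
time_s: 22.78
position: [0.4612, 0.031, 0.42]
tool_rot: [[0.001, -0.999, 0.044], [-0.0, 0.044, 0.999], [-1.0, -0.001, -0.0]]
ft_force: [0.4, 0.8, 0.4]
grip_width: -0.0002
time_s: 23.45
position: [0.4155, 0.195, 0.4196]
tool_rot: [[0.001, -0.999, 0.041], [-0.0, 0.041, 0.999], [-1.0, -0.001, -0.0]]
ft_force: [-0.2, -0.7, 0.1]
grip_width: -0.0003
```

View pics/z1.png

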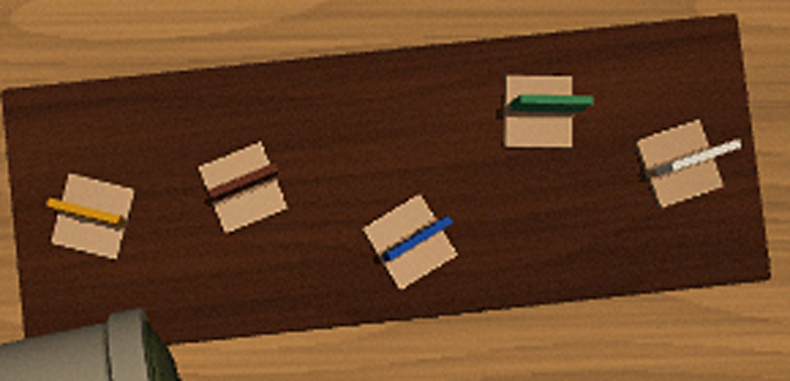

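View pics/z2.png

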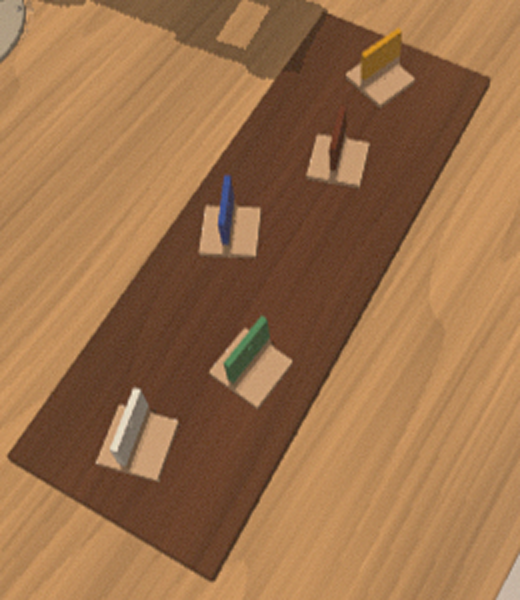

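All five tiles stand upright and well apart in both views. One numeric check comes before I hand in.

Run:
```python
from h import *
# board corners in a_top (px)
C=[ray('top',c,.02)[:2] for c in [(226,193),(495,166),(508,262),(236,291)]]
o=np.mean(C,0); ey=(C[0]+C[3]-C[1]-C[2]); ey/=np.linalg.norm(ey); ex=np.array([ey[1],-ey[0]])
def px(u,v): return (u*290/790+225, v*140/381+160)
for n,q in [('blue',[(362,230),(421,195),(458,254),(402,290)]),('green',[(506,75),(573,75),(573,147),(505,147)])]:
    m=np.mean([ray('top',px(*c),.03)[:2] for c in q],0); print(n,m.round(4),'board',round((m-o)@ex,4),round((m-o)@ey,4))
print('board size',np.linalg.norm(C[0]-C[1]).round(3),np.linalg.norm(C[1]-C[2]).round(3))
A,B=[cv2.imread(f'pics/{k}_scene.png') for k in 'az']
for n,(x0,y0,x1,y1) in dict(white=(205,370,252,425),brown=(311,235,348,277),ochre=(330,192,370,234),jar=(356,138,388,176)).items():
    t=A[y0:y1,x0:x1]; r=cv2.matchTemplate(B[y0-6:y1+6,x0-6:x1+6],t,cv2.TM_CCOEFF_NORMED)
    print(n,np.array(cv2.minMaxLoc(r)[3])-6,r.max().round(3))
```

```text
blue [ 0.5211 -0.0524] board -0.0537 -0.0138
green [ 0.6342 -0.1691] board 0.0495 -0.1393
board size 0.656 0.235
white [0 0] 0.996
brown [0 0] 0.994
ochre [0 0] 0.993
jar [0 0] 0.992
```

```bash
python3 -c "
from rig import env
print(env.observe()['time_s']); print(env.close_job())"
```

```text
23.55
the job is handed in; nothing more can be done
None
```

I tipped both the blue and the green tile back onto their feet and handed the job in at 23.6 s. The hand-in reports no verdict, so success rests on my own checks.

For each tile I put the closed fingertip in the notch, about 48–50 mm above the board, and pushed level at about 20 mm/s. The rising plate came to lean on the back of the finger, and I let it down slowly. At the end of each move the force readings stayed within about ±1.3 N, which is noise level; peaks within a move were not recorded.

| Tile | Position on board, x (mm) | Position on board, y (mm) | Distance from where it lay (mm) |
|---|---|---|---|
| Blue | −54 | −14 | about 48 |
| Green | +50 | −139 | about 45 |

- **Upright:** all five tiles stand upright with wide gaps between them in the final top and scene views. I judged this by eye and did not measure the tilt.
- **Limits:** both tiles are within the ±95 mm by ±305 mm limits on the board and well under the 120 mm shift limit.
- **Bystanders:** comparing scene images from before and after shows 0 px shift for the white, brown and ochre tiles and the jar.
- **Disagreements:** none of the checks failed. The position estimates from different views differed by about 2–5 mm, and the board measured 656 × 235 mm against its nominal 660 × 240 mm.

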